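# Sort out the check weights and load the next one on the balance

## Robot

A 6-joint arm with a two-finger parallel gripper is mounted at the origin on the work surface. World frame = base frame: x ahead of the robot, y to its left, z up, the work surface at z = 0. Lengths are in m, angles in rad, forces in N, time in s.
With the tool pointing down it reaches from about 0.425 to 0.95 m from the base axis. Payload 3.5 kg.
Tool frame: the origin (TCP) lies midway between the tips of the shut fingers; the grasp point (between the pads) lies 19 mm behind it; z points along the fingers, y is the line along which they close (so a half turn about z gives the same grasp; the last joint's range is limited). The gripper opens to 85 mm and grips with 20 to 120 N. Pads are 22 mm wide; open, the fingers measure 114 mm over their backs; the gripper's body (76 mm by 85 mm) begins 54 mm behind the grasp point. The pads swing forward as they close: fully open they stand 13 mm farther back than shut.
Start: joints at [1.004, 0.286, 1.577, -0, 1.279, -0.15], TCP at [0.273, 0.617, 0.231] pointing down, gripper open.
Joint ranges: [-2.77, 2.77], [-0.9, 2.22], [0.21, 2.48], [-1.53, 4.67], [0.24, 2.81], [-2.84, 2.84]. Speed limits (rad/s): [2.79, 2.79, 3.14, 3.14, 3.14, 3.14].

## Interface

Orientations are given as a unit quaternion [x, y, z, w].
In Python, from plant import ctrl, cams, order gives the robot as it stands.
- The arm moves only by the tool move_arm, never from a script. Its argument "plan" is one flat list of numbers, 7 for each row, row after row: the shift along the world's x, y, z in mm, then the turn, a rotation vector about the world's x, y, z in degrees, then the finger opening in mm, from 0 to 85.4. A call has 1 to 12 rows; each row shifts and turns the commanded pose from where the row before left it; what a row does not reach is not made up. A row lasts 1/10 s, in which the tool goes at most 50 mm and 8.59 degrees, less where a joint would pass 70% of its speed; a pose out of reach is approached as far as the arm can. A call is refused whole if a number of a shift passes 50 or a number of a turn 8.59, either way. A call with a gripper value outside its range is refused whole. The fingers move at their own pace and stop on an object; "newtons" is the grip in N (left out, the last holds). Time passes only in rows, so rows that do not move let the fingers close. It gives the time, the measured TCP pose, the force, the opening and the grip force at its end, in the units of the state.
- ctrl.get_state(): the state, without advancing time (a new reading comes with each control period).
- cams.read_camera(name): name is "scene" or "top" or "wrist"; returns a dict with "color" (480x640x3 uint8, red, green, blue), "fov_y" (degrees; the focal length in pixels is half the picture's height over the tangent of half this angle, whatever the lens; pixels are square), "cx", "cy" (the principal point, pixels), "origin" and "orientation" of the camera in the world; the wrist camera has in their place "T_tool_cam" (4x4, takes a point from camera to tool coordinates, whose origin is the TCP and whose axes are the flange's). Camera axes: x right, y up, looking along -z (the intrinsics and any distortion apply to the point x, -y, -z); pixel columns grow to the right and rows downward; lengths in m; the calibration is good to about 2 mm. A picture is of the moment at which its call begins: read the wrist's pose just before it. There is no depth.
- order.sign_off(): hands the job in; it is judged then, once.
The state is a dict: "time": time; "qpos": joint angles; "dq": joint speeds; "joint_efforts": joint torques, N m; "eef_pos": TCP position; "tcp_rot": TCP orientation; "contact_force": force on the tool from outside, world axes, zero at the start; "wrist_torque": the same for the moment, N m; "opening": opening from 0.0 (shut) to 1.0 (fully open); "finger_force": force on a finger pad.
Only numpy, scipy, OpenCV 4.12 (cv2) and the standard library are available. Lean on these libraries where they do the work, as an engineer would, in place of code of your own. Each camera call takes 0.05 s, during which the arm holds its last target. There are 200 camera calls.

## Task

The check weights have been left in the wrong places: put the three larger ones each in its own beech rest (the largest weight in the largest rest, and so on down the sizes) and stand the smallest one upright in the middle of the balance pan for the next check, its own smallest rest staying empty. Treat them as check weights: only one on the balance at a time, never set one down on the bench or the tray (use the rest that is free as a stopping place), and lower them gently without dropping or tipping them.

Things in the scene. Friction and masses are not known exactly. Their poses are not given: they have to be found in the camera images.
- weight_500: The largest of four bright stainless check weights (500 g): an upright cylinder 38 mm in diameter and 50 mm high, with a narrower neck and a 25 mm knob above it, 67 mm high in all. Origin at the centre of its underside, z up. It can be gripped round the cylinder or by the knob.
- weight_200: The second largest of four bright stainless check weights (200 g): an upright cylinder 28 mm in diameter and 37 mm high, with a narrower neck and a 19 mm knob above it, 50 mm high in all. Origin at the centre of its underside, z up. It can be gripped round the cylinder or by the knob.
- weight_100: The second smallest of four bright stainless check weights (100 g): an upright cylinder 22 mm in diameter and 29 mm high, with a narrower neck and a 15 mm knob above it, 40 mm high in all. Origin at the centre of its underside, z up. It can be gripped round the cylinder or by the knob.
- weight_50: The smallest of four bright stainless check weights (50 g): an upright cylinder 18 mm in diameter and 23 mm high, with a narrower neck and a 12 mm knob above it, 32 mm high in all. Origin at the centre of its underside, z up. It can be gripped round the cylinder or by the knob.
- rest_500: The largest of four turned beech rests, own place of the 500 g weight; fixed. A round disc 78 mm across and 14 mm high, with a flat round recess 53 mm wide and 6 mm deep in its top. Origin at the centre of its underside: recess floor 8 mm, rim 14 mm above it. The rests stand 110 mm or more apart on a grey tray (floor 3 mm, edges 12 mm high); forceps and a brush, under 12 mm high, lie between.
- rest_200: The second largest of four turned beech rests, own place of the 200 g weight; fixed. A round disc 64 mm across and 14 mm high, with a flat round recess 43 mm wide and 6 mm deep in its top. Origin at the centre of its underside: recess floor 8 mm, rim 14 mm above it. The rests stand 110 mm or more apart on a grey tray (floor 3 mm, edges 12 mm high); forceps and a brush, under 12 mm high, lie between.
- rest_100: The second smallest of four turned beech rests, own place of the 100 g weight; fixed. A round disc 55 mm across and 14 mm high, with a flat round recess 37 mm wide and 6 mm deep in its top. Origin at the centre of its underside: recess floor 8 mm, rim 14 mm above it. The rests stand 110 mm or more apart on a grey tray (floor 3 mm, edges 12 mm high); forceps and a brush, under 12 mm high, lie between.
- rest_50: The smallest of four turned beech rests, own place of the 50 g weight; fixed. A round disc 47 mm across and 14 mm high, with a flat round recess 33 mm wide and 6 mm deep in its top. Origin at the centre of its underside: recess floor 8 mm, rim 14 mm above it. The rests stand 110 mm or more apart on a grey tray (floor 3 mm, edges 12 mm high); forceps and a brush, under 12 mm high, lie between.
- pan: Round flat steel pan, 130 mm in diameter, of an electronic balance (housing 200 by 300 mm, 62 mm high); rigid, fixed. Origin at the centre of the pan's top face, 84 mm above the bench, z up. Apart from weights, nothing within 0.75 m of the robot is higher than the pan; bottles and a hotplate stand beyond that.
Things that resemble listed ones, but are neither listed nor needed, are in the scene too. What is shaped like the weight_100 but purple or yellow is not meant.

How it is judged:
By the outcome, as a careful person would: the job done as asked, in the order asked, and still so for the second after the job is handed in, with the robot touching nothing.
It also fails if it takes over 109 s, if anything falls off the work surface, if the arm or the gripper's body presses on something with over 40 N, if the wrist force passes 120 N, or if a joint passes its speed limit or range.

## Working session

There is one attempt and no reset: what is moved stays moved. The work goes in short steps, Python scripts to look and compute and a tool call to move; the robot and the scene stay as the last step left them, time stands still between calls to the robot, and variables do not carry over. Pictures are saved under pics/ and viewed, at most 16 in all, crops included, and the job is handed in when it is done.

Besides the shell and the picture viewer there is one more tool, called as a command line: name --argument value ..., lists and objects as JSON in quotes. move_arm: Moves the arm, as the interface text tells. Its arguments: {"type":"object","properties":{"plan":{"type":"array","items":{"type":"number"}},"newtons":{"type":"number"}},"required":["plan"]}

```bash
ls; mkdir -p pics; python3 - <<'E'
from plant import ctrl,cams
import cv2,numpy as np
for n in("scene","top","wrist"):
    d=cams.read_camera(n); cv2.imwrite(f"pics/{n}0.png",d["color"][:,:,::-1])
    print(n,{k:(np.round(v,4).tolist() if k!="color" else 0) for k,v in d.items() if k!="color" and not isinstance(v,(str,dict))}, [k for k in d])
print(ctrl.get_state())
E
```

```text
pics
scene {'fov_y': 54.9408, 'cx': 327.4693, 'cy': 239.0153, 'origin': [1.2331, 0.095, 0.6113], 'orientation': [0.2947, 0.2987, 0.6583, 0.6249]} ['color', 'fov_y', 'cx', 'cy', 'origin', 'orientation']
top {'fov_y': 51.6537, 'cx': 310.9729, 'cy': 237.9864, 'origin': [0.3941, 0.0847, 1.0352], 'orientation': [-0.0701, 0.0761, 0.7459, -0.658]} ['color', 'fov_y', 'cx', 'cy', 'origin', 'orientation']
wrist {'fov_y': 65.4037, 'cx': 321.5076, 'cy': 238.8948, 'T_tool_cam': [[-0.0012, 0.9513, 0.3084, 0.0804], [1.0, 0.0009, 0.0009, 0.0003], [0.0005, 0.3084, -0.9513, -0.143], [0.0, 0.0, 0.0, 1.0]]} ['color', 'fov_y', 'cx', 'cy', 'T_tool_cam']
{'time': 0.15, 'qpos': array([ 1.00399678e+00,  2.87001769e-01,  1.57784136e+00,  1.47938912e-05,
        1.27858446e+00, -1.49986799e-01]), 'dq': array([-0.0011628 , -0.00306665, -0.00366097, -0.00023331,  0.00045261,
        0.00030862]), 'joint_efforts': array([ 1.20674162e-03, -4.06601965e+01, -2.93139821e+01, -9.75532726e-05,
        3.93818002e-03,  1.65424478e-05]), 'eef_pos': array([0.27295896, 0.61679403, 0.23023817]), 'tcp_rot': array([ 2.06903023e-01,  9.78361026e-01, -8.56689627e-04, -3.28451680e-04]), 'contact_force': array([-1.19022431, -0.9352474 ,  0.41353118]), 'wrist_torque': array([-0.01773157,  0.0001169 , -0.00522092]), 'finger_force': 0.0, 'opening': 0.9988378750821223}
```

View pics/top0.png

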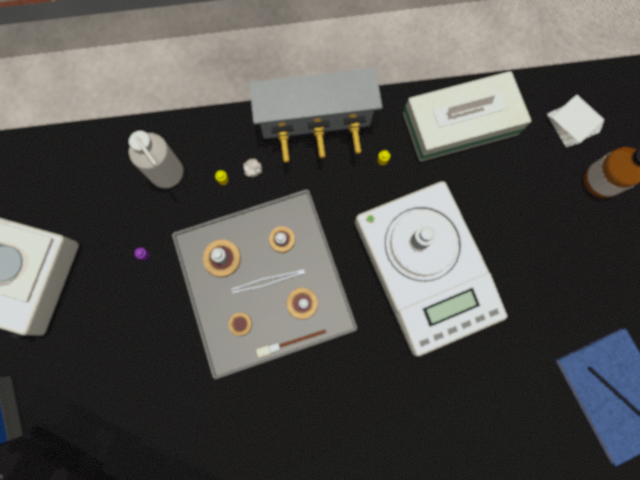

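View pics/scene0.png

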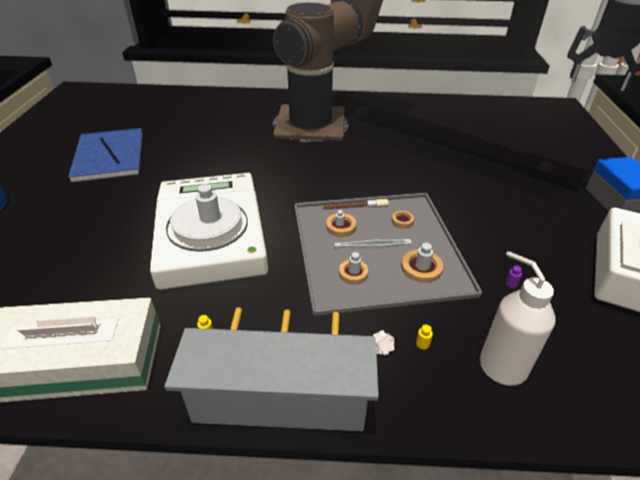

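Top view: balance with the big weight at (425,237). Rests are at (221,258), the largest, at (302,303), at (282,239), and at (239,324), the smallest and empty. Yellow (222,177), (384,157) and purple (141,253) weights are decoys. Next I measure sizes and positions, with an enlarged crop.

```bash
cat > h.py <<'E'
import cv2,numpy as np
from scipy.spatial.transform import Rotation as R
def cast(d,px,z,T=None):
    px=np.atleast_2d(px).astype(float)
    f=240/np.tan(np.radians(d["fov_y"]/2))
    v=np.c_[(px[:,0]-d["cx"])/f,-(px[:,1]-d["cy"])/f,-np.ones(len(px))]
    if T is None: o=np.array(d["origin"]);M=R.from_quat(d["orientation"]).as_matrix()
    else: o=T[:3,3];M=T[:3,:3]
    w=v@M.T
    return o+w*((z-o[2])/w[:,2])[:,None]
def wristT(s,d):
    T=np.eye(4);T[:3,:3]=R.from_quat(s["tcp_rot"]).as_matrix();T[:3,3]=s["eef_pos"];return T@np.array(d["T_tool_cam"])
def circ(p):  # circle fit
    A=np.c_[2*p[:,:2],np.ones(len(p))];x=np.linalg.lstsq(A,(p[:,:2]**2).sum(1),rcond=None)[0]
    return x[0],x[1],2*np.sqrt(x[2]+x[0]**2+x[1]**2)
E
python3 - <<'E'
from h import *
from plant import cams
for n,z in(("top",.017),("scene",.017)):   # rim 14 + tray floor 3
    d=cams.read_camera(n);im=d["color"];hsv=cv2.cvtColor(im,cv2.COLOR_RGB2HSV)
    m=cv2.inRange(hsv,(6,90,110),(22,255,255))
    for c in cv2.findContours(m,cv2.RETR_EXTERNAL,cv2.CHAIN_APPROX_NONE)[0]:
        if cv2.contourArea(c)<150: continue
        h=cv2.convexHull(c)[:,0]
        X=cast(d,h,z);e=cv2.fitEllipse(h)
        print(n,np.round(e[0]),np.round(np.array(circ(X))*1000,1))
    if n=="top":
        a=cv2.resize(im[210:350,190:340],None,fx=4,fy=4,interpolation=cv2.INTER_CUBIC)
        cv2.imwrite("pics/topc.png",a[:,:,::-1])
        for p,z in(((425,237),.151),((218,256),.07),((303,303),.05),((281,239),.06)): print(p,cast(d,p,z).round(4))
        print("pan ell", cast(d,[(385,244),(461,243),(423,206),(424,281)],.084).round(3).tolist())
    else:
        a=np.hstack([cv2.resize(im[200:290,310:460],None,fx=4,fy=4,interpolation=cv2.INTER_CUBIC),])
        cv2.imwrite("pics/scc.png",a[:,:,::-1])
E
```

```text
top [240. 324.] [449.2 227.8  45.1]
top [302. 303.] [475.1  97.8  61.6]
top [221. 258.] [589.  252.9  76.7]
top [282. 239.] [613.  124.   53.2]
top [625. 166.] [ 680.5 -632.5   77.6]
(425, 237) [[ 0.555  -0.1408  0.151 ]]
(218, 256) [[0.583  0.2504 0.07  ]]
(303, 303) [[0.472  0.0952 0.05  ]]
(281, 239) [[0.6037 0.1234 0.06  ]]
pan ell [[0.563, -0.078, 0.084], [0.547, -0.226, 0.084], [0.63, -0.165, 0.084], [0.482, -0.141, 0.084]]
scene [353. 271.] [621.9 122.9  59.4]
scene [422. 265.] [598.  251.6  82.9]
scene [341. 224.] [484.1  97.3  70.3]
scene [402. 219.] [458.1 226.6  54.5]
```

View pics/topc.png

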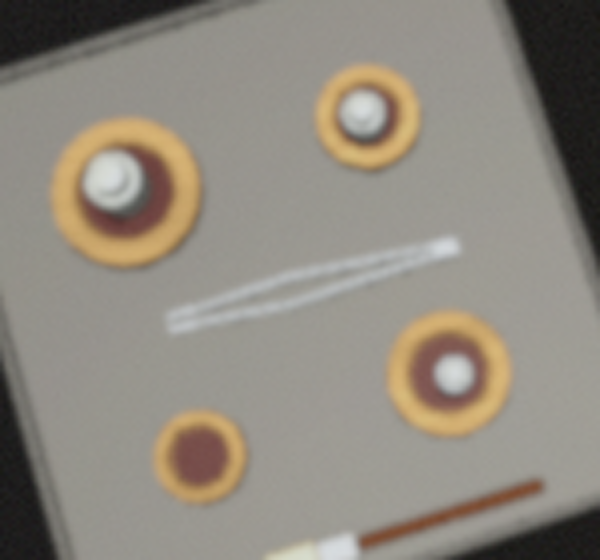

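View pics/scc.png

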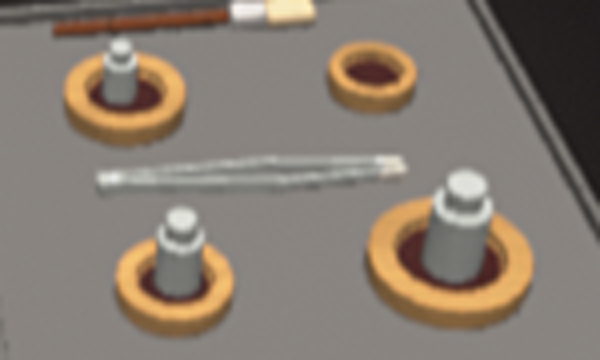

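Crop: 200 g is in rest_500 (584,251 mm) and the 100 g is already in rest_100 (613,124). The smallest, about 10.5 px against 12.5 px for the 100 g, is in rest_200 (472,95). Rest_50 (449,228) is empty and the 500 g is on the pan. The order is 50→rest_50, 200→rest_200, 500→rest_500, 50→pan. First I go over the 50.

move_arm --plan '[17, -43, -7, 0, 0, 0, 85, 17, -43, -7, 0, 0, 0, 85, 17, -43, -7, 0, 0, 0, 85, 17, -43, -7, 0, 0, 0, 85, 17, -43, -7, 0, 0, 0, 85, 17, -43, -7, 0, 0, 0, 85, 17, -43, -7, 0, 0, 0, 85, 17, -43, -7, 0, 0, 0, 85, 17, -43, -7, 0, 0, 0, 85, 17, -43, -7, 0, 0, 0, 60, 17, -43, -7, 0, 0, 0, 60, 17, -43, -7, 0, 0, 0, 60]' --newtons 30

```text
time: 1.45
eef_pos: [0.4776, 0.0994, 0.1473]
tcp_rot: [0.207, 0.978, 0.0, 0.0]
contact_force: [0.4, -0.0, 0.7]
opening: 0.705
finger_force: 0.0
```

move_arm --plan '[0, 0, 0, 0, 0, 0, 60, 0, 0, 0, 0, 0, 0, 60, 0, 0, 0, 0, 0, 0, 60]'

```text
time: 1.75
eef_pos: [0.4769, 0.102, 0.1474]
tcp_rot: [0.207, 0.978, 0.0, -0.0]
contact_force: [0.7, 0.1, 0.0]
opening: 0.702
finger_force: 0.0
```

```bash
cat >> h.py <<'E'
def look(name,pts=()):
    from plant import ctrl,cams
    s=ctrl.get_state();d=cams.read_camera("wrist");T=wristT(s,d)
    cv2.imwrite(f"pics/{name}.png",d["color"][:,:,::-1])
    print("t",round(s["time"],2),"tcp mm",(s["eef_pos"]*1000).round(1),"op",round(s["opening"]*85.4,1),"F",s["contact_force"].round(1))
    return s,d,T
def proj(d,T,p):
    c=(np.atleast_2d(p)-T[:3,3])@T[:3,:3];f=240/np.tan(np.radians(d["fov_y"]/2))
    return np.c_[d["cx"]+f*c[:,0]/-c[:,2],d["cy"]+f*c[:,1]/c[:,2]]
def rests(d,T,z=.017):
    hsv=cv2.cvtColor(d["color"],cv2.COLOR_RGB2HSV);m=cv2.inRange(hsv,(6,90,110),(22,255,255))
    for c in cv2.findContours(m,cv2.RETR_EXTERNAL,cv2.CHAIN_APPROX_NONE)[0]:
        if cv2.contourArea(c)<800: continue
        h=cv2.convexHull(c)[:,0];x,y,w,hh=cv2.boundingRect(h)
        print("rest px",(x+w//2,y+hh//2),(w,hh),"mm",np.round(np.array(circ(cast(d,h,z,T)))*1000,1))
E
python3 - <<'E'
from h import *
s,d,T=look("w1");rests(d,T)
print(proj(d,T,[[.472,.095,.043]]))
E
```

```text
t 1.75 tcp mm [476.9 102.  147.4] op 59.9 F [0.7 0.1 0. ]
rest px (555, 276) (99, 92) mm [588.  254.2  78.9]
rest px (318, 226) (82, 82) mm [475.2  99.8  63.4]
rest px (473, 123) (67, 69) mm [450.  229.7  45.9]
[[309.20744269 236.92231493]]
```

View pics/w1.png

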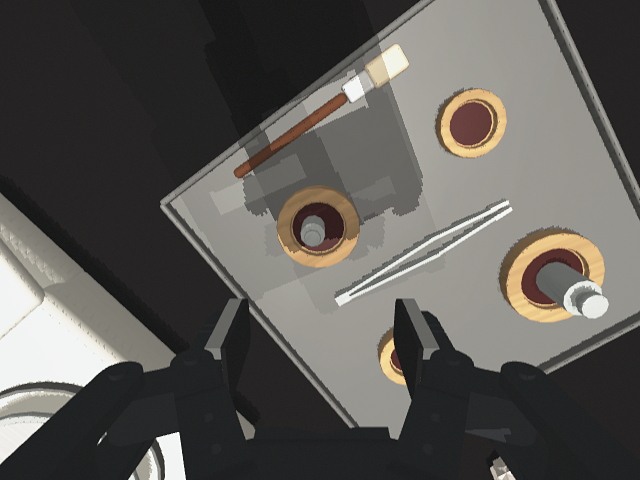

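Wrist view: the small weight sits at (313,232) in rest_200 at (318,226), the 200 g leans in view at (590,303), and rest_50 is empty at (473,123). I enlarge a crop for the exact spot.

```bash
python3 - <<'E'
from h import *
import cv2
im=cv2.imread("pics/w1.png");cv2.imwrite("pics/w1c.png",cv2.resize(im[180:275,270:370],None,fx=6,fy=6,interpolation=cv2.INTER_NEAREST))
E
```

```text
(no output)
```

View pics/w1c.png

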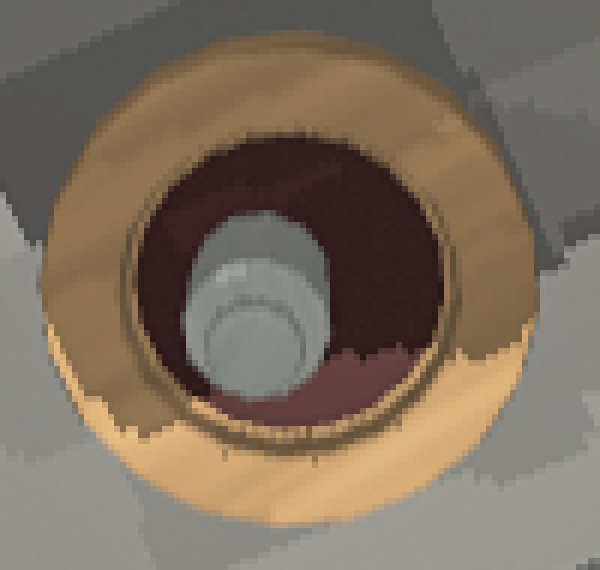

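```bash
python3 - <<'E'
from h import *
s,d,T=look("w1b")
print(cast(d,[(312.5,238)],.043,T)*1000, cast(d,[(313,232.2)],.034,T)*1000)
a,b=cast(d,[(301,231),(325,231)],.034,T);print("dia",np.linalg.norm(a-b))
E
```

```text
t 1.8 tcp mm [476.8 102.4 147.5] op 59.9 F [0.2 0.7 0.1]
[[473.61543101  97.11483424  43.        ]] [[472.33135679  97.85838656  34.        ]]
dia 0.017192700606128798
```

move_arm --plan '[-3, -5, -30, 0, 0, 0, 45, 0, 0, -30, 0, 0, 0, 45, 0, 0, -30, 0, 0, 0, 45, 0, 0, -20, 0, 0, 0, 45, 0, 0, -10, 0, 0, 0, 45, 0, 0, -6, 0, 0, 0, 45, 0, 0, 0, 0, 0, 0, 45, 0, 0, 0, 0, 0, 0, 30, 0, 0, 0, 0, 0, 0, 24, 0, 0, 0, 0, 0, 0, 24]' --newtons 25

```text
time: 2.85
eef_pos: [0.475, 0.0962, 0.0223]
tcp_rot: [0.207, 0.978, 0.0, 0.001]
contact_force: [-0.5, -0.9, -0.6]
opening: 0.282
finger_force: 0.0
```

move_arm --plan '[0, 0, 0, 0, 0, 0, 20, 0, 0, 0, 0, 0, 0, 18, 0, 0, 0, 0, 0, 0, 16, 0, 0, 0, 0, 0, 0, 14, 0, 0, 0, 0, 0, 0, 12, 0, 0, 0, 0, 0, 0, 10, 0, 0, 0, 0, 0, 0, 10]'

```text
time: 3.55
eef_pos: [0.4745, 0.0961, 0.0217]
tcp_rot: [0.207, 0.978, -0.0, 0.0]
contact_force: [-1.7, -0.9, 5.6]
opening: 0.192
finger_force: 24.5
```

```bash
python3 - <<'E'
from h import *
s,d,T=look("w2");print(s["finger_force"],s["wrist_torque"])
cv2.imwrite("pics/w2c.png",d["color"][200:480,120:520,::-1])
E
```

```text
t 3.55 tcp mm [474.5  96.1  21.7] op 16.4 F [-1.7 -0.9  5.6]
24.470679759979248 [-0.24645704  0.23806505  0.03479044]
```

View pics/w2c.png

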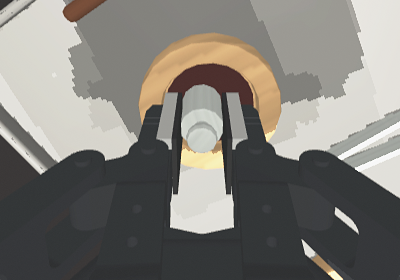

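move_arm --plan '[0, 0, 3, 0, 0, 0, 10, 0, 0, 7, 0, 0, 0, 10, 0, 0, 10, 0, 0, 0, 10, 0, 0, 15, 0, 0, 0, 10, -3, 12, 0, 0, 0, 0, 10, -6, 33, 0, 0, 0, 0, 10, -6, 33, 0, 0, 0, 0, 10, -6, 33, 0, 0, 0, 0, 10, -3, 21, 0, 0, 0, 0, 10, 0, 0, 0, 0, 0, 0, 10, 0, 0, 0, 0, 0, 0, 10]'

```text
time: 4.7
eef_pos: [0.4496, 0.2287, 0.056]
tcp_rot: [0.206, 0.979, -0.0, -0.0]
contact_force: [-0.4, 0.7, -1.2]
opening: 0.196
finger_force: 24.5
```

```bash
python3 - <<'E'
from h import *
s,d,T=look("w3");print(s["finger_force"]);rests(d,T)
E
```

```text
t 4.7 tcp mm [449.6 228.7  56. ] op 16.7 F [-0.4  0.7 -1.2]
24.507409930229187
rest px (141, 352) (90, 29) mm [465.3 110.2  51.7]
rest px (93, 284) (132, 98) mm [385.7 109.5  91.9]
rest px (324, 263) (87, 69) mm [447.3 231.4  46.1]
```

View pics/w3.png

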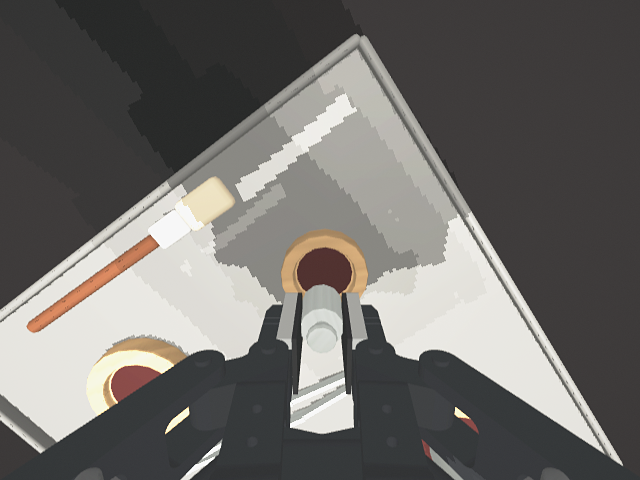

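The 50 g is held upright at (320,320), with rest_50 right below at (324,263). Lowering.

move_arm --plan '[0, 1, -12, 0, 0, 0, 10, 0, 0, -10, 0, 0, 0, 10, 0, 0, -6, 0, 0, 0, 10, 0, 0, -3, 0, 0, 0, 10, 0, 0, -2, 0, 0, 0, 10, 0, 0, -1, 0, 0, 0, 10, 0, 0, -0.5, 0, 0, 0, 10, 0, 0, 0, 0, 0, 0, 10]'

```text
time: 5.55
eef_pos: [0.4505, 0.2293, 0.0221]
tcp_rot: [0.207, 0.978, 0.0, 0.0]
contact_force: [0.5, 0.5, 0.1]
opening: 0.196
finger_force: 24.5
```

move_arm --plan '[0, 0, -0.5, 0, 0, 0, 10, 0, 0, -0.3, 0, 0, 0, 10, 0, 0, 0, 0, 0, 0, 10]'

```text
time: 5.85
eef_pos: [0.4506, 0.2293, 0.0217]
tcp_rot: [0.207, 0.978, 0.0, 0.0]
contact_force: [-1.3, -0.7, 5.0]
opening: 0.193
finger_force: 24.8
```

move_arm --plan '[0, 0, 0, 0, 0, 0, 20, 0, 0, 0, 0, 0, 0, 25, 0, 0, 0, 0, 0, 0, 35, 0, 0, 5, 0, 0, 0, 45, 0, 0, 20, 0, 0, 0, 50, 0, 0, 40, 0, 0, 0, 60, 0, 0, 50, 0, 0, 0, 60, 45, 8, 20, 0, 0, 0, 60, 45, 8, 0, 0, 0, 0, 60, 45, 7, 0, 0, 0, 0, 60, 0, 0, 0, 0, 0, 0, 60, 0, 0, 0, 0, 0, 0, 60]'

```text
time: 7.05
eef_pos: [0.5855, 0.2521, 0.1551]
tcp_rot: [0.207, 0.978, -0.0, -0.001]
contact_force: [-0.3, 0.3, 0.4]
opening: 0.701
finger_force: 0.0
```

```bash
cat >> h.py <<'E'
def knob(d,T,p,z,half=18):
    """blob of bright grey pixels near the projected point p at height z; centre by ray onto z"""
    u,v=proj(d,T,[list(p)+[z]])[0];g=cv2.cvtColor(d["color"],cv2.COLOR_RGB2HSV);print("expect px",u.round(),v.round())
E
python3 - <<'E'
from h import *
s,d,T=look("w4");rests(d,T)
u,v=proj(d,T,[[.584,.251,.061]])[0].round().astype(int);print(u,v)
x,y=max(u-70,0),max(v-70,0);print(x,y)
cv2.imwrite("pics/w4c.png",cv2.resize(d["color"][y:y+140,x:x+140,::-1],None,fx=4,fy=4,interpolation=cv2.INTER_NEAREST))
E
```

```text
t 7.05 tcp mm [585.5 252.1 155.1] op 59.9 F [-0.3  0.3  0.4]
rest px (328, 221) (97, 84) mm [584.1 257.7  69. ]
rest px (43, 78) (87, 89) mm [435.  123.8  95.4]
rest px (215, 65) (70, 74) mm [450.9 231.1  46.9]
319 243
249 173
```

View pics/w4c.png

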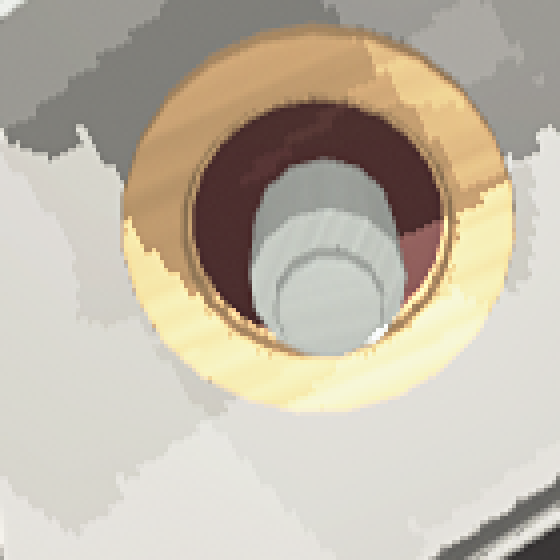

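```bash
python3 - <<'E'
from h import *
s,d,T=look("w4b")
print(cast(d,[(331.5,248.75)],.061,T)*1000,cast(d,[(330.9,244)],.048,T)*1000,"rest",cast(d,[(328.6,227.4)],.017,T)*1000)
a,b=cast(d,[(311.5,244),(350.3,244)],.048,T);print(np.linalg.norm(a-b))
rests(d,T)
E
```

```text
t 7.1 tcp mm [584.6 252.1 155.3] op 59.9 F [ 0.1 -0.4 -0.6]
[[590.42446159 256.84097549  61.        ]] [[591.30914451 256.33165769  48.        ]] rest [[587.87316527 256.61544306  17.        ]]
0.027434978730111522
rest px (328, 222) (97, 85) mm [584.5 256.6  70. ]
rest px (43, 80) (87, 88) mm [407.7 120.   70.4]
rest px (215, 66) (69, 73) mm [450.9 231.   46.8]
```

The 200 g knob is at (331,249), which puts it at (591,256.5) mm with a diameter of 27 mm. Grasping it.

move_arm --plan '[6, 4, -30, 0, 0, 0, 60, 0, 0, -35, 0, 0, 0, 60, 0, 0, -30, 0, 0, 0, 60, 0, 0, -20, 0, 0, 0, 60, 0, 0, -10, 0, 0, 0, 60, 0, 0, -5, 0, 0, 0, 60, 0, 0, 0, 0, 0, 0, 40, 0, 0, 0, 0, 0, 0, 35, 0, 0, 0, 0, 0, 0, 32, 0, 0, 0, 0, 0, 0, 29, 0, 0, 0, 0, 0, 0, 26, 0, 0, 0, 0, 0, 0, 23]' --newtons 30

```text
time: 8.35
eef_pos: [0.592, 0.2563, 0.0273]
tcp_rot: [0.207, 0.978, 0.0, 0.001]
contact_force: [-0.9, -0.5, 4.7]
opening: 0.315
finger_force: 29.8
```

move_arm --plan '[0, 0, 0, 0, 0, 0, 18, 0, 0, 0, 0, 0, 0, 18, 0, 0, 0, 0, 0, 0, 18]'

```text
time: 8.65
eef_pos: [0.592, 0.2564, 0.0273]
tcp_rot: [0.207, 0.978, 0.0, 0.001]
contact_force: [-1.6, -0.2, 5.9]
opening: 0.316
finger_force: 29.8
```

move_arm --plan '[0, 0, 3, 0, 0, 0, 18, 0, 0, 7, 0, 0, 0, 18, 0, 0, 20, 0, 0, 0, 18, 0, 0, 25, 0, 0, 0, 18, -8, -11, 5, 0, 0, 0, 18, -20, -27, 0, 0, 0, 0, 18, -27, -36, 0, 0, 0, 0, 18, -27, -36, 0, 0, 0, 0, 18, -20, -27, 0, 0, 0, 0, 18, -14, -20, 0, 0, 0, 0, 18, 0, 0, 0, 0, 0, 0, 18, 0, 0, 0, 0, 0, 0, 18]'

```text
time: 9.85
eef_pos: [0.4744, 0.0987, 0.0854]
tcp_rot: [0.208, 0.978, 0.0, -0.0]
contact_force: [0.1, -0.7, -2.8]
opening: 0.316
finger_force: 30.0
```

```bash
python3 - <<'E'
from h import *
s,d,T=look("w5");print(s["finger_force"]);rests(d,T)
cv2.imwrite("pics/w5c.png",d["color"][160:420,160:500,::-1])
E
```

```text
t 9.85 tcp mm [474.4  98.7  85.4] op 26.9 F [ 0.1 -0.7 -2.8]
30.04535973072052
rest px (594, 309) (92, 103) mm [579.9 246.7  70.8]
rest px (324, 251) (104, 93) mm [474.6 100.1  63.6]
rest px (307, 129) (107, 80) mm [408.2 121.2  58.1]
```

View pics/w5c.png

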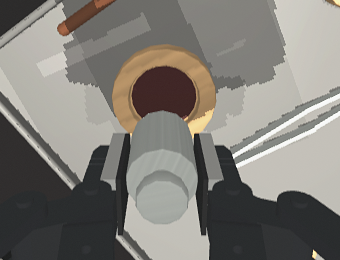

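The 200 g is held upright and rest_200 is at (324,251), which is (475,100) mm. Lowering.

move_arm --plan '[0, 1, -20, 0, 0, 0, 18, 0, 0, -20, 0, 0, 0, 18, 0, 0, -10, 0, 0, 0, 18, 0, 0, -5, 0, 0, 0, 18, 0, 0, -2, 0, 0, 0, 18, 0, 0, -1, 0, 0, 0, 18, 0, 0, -1, 0, 0, 0, 18, 0, 0, -0.5, 0, 0, 0, 18, 0, 0, 0, 0, 0, 0, 18]'

```text
time: 10.8
eef_pos: [0.4758, 0.1002, 0.0272]
tcp_rot: [0.207, 0.978, 0.0, 0.001]
contact_force: [0.1, 0.6, -0.2]
opening: 0.317
finger_force: 30.3
```

move_arm --plan '[0, 0, -0.5, 0, 0, 0, 18, 0, 0, 0, 0, 0, 0, 18]'

```text
time: 11.0
eef_pos: [0.4759, 0.1002, 0.0272]
tcp_rot: [0.207, 0.978, 0.0, 0.0]
contact_force: [-2.4, 0.6, 4.3]
opening: 0.314
finger_force: 30.7
```

move_arm --plan '[0, 0, 0, 0, 0, 0, 30, 0, 0, 0, 0, 0, 0, 35, 0, 0, 0, 0, 0, 0, 45, 0, 0, 5, 0, 0, 0, 55, 0, 0, 25, 0, 0, 0, 70, 0, 0, 45, 0, 0, 0, 70, 0, 0, 48, 0, 0, 0, 70, 0, 0, 48, 0, 0, 0, 70, 0, 0, 20, 0, 0, 0, 70, 14, -40, 0, 0, 0, 0, 70, 14, -40, 0, 0, 0, 0, 70, 14, -40, 0, 0, 0, 0, 70]'

```text
time: 12.2
eef_pos: [0.5176, -0.0209, 0.2179]
tcp_rot: [0.206, 0.978, 0.0, 0.001]
contact_force: [-0.1, -0.5, 0.2]
opening: 0.819
finger_force: 0.0
```

move_arm --plan '[14, -40, 0, 0, 0, 0, 70, 14, -40, 0, 0, 0, 0, 70, 11, -41, 0, 0, 0, 0, 70, 0, 0, 0, 0, 0, 0, 70, 0, 0, 0, 0, 0, 0, 70, 0, 0, 0, 0, 0, 0, 70]'

```text
time: 12.8
eef_pos: [0.5558, -0.1398, 0.2169]
tcp_rot: [0.207, 0.978, 0.0, -0.0]
contact_force: [-0.4, -0.8, -0.4]
opening: 0.82
finger_force: 0.0
```

```bash
python3 - <<'E'
from h import *
s,d,T=look("w6");print(proj(d,T,[[.555,-.141,.151],[.555,-.141,.084]]))
E
```

```text
t 12.8 tcp mm [ 555.8 -139.8  216.9] op 70.0 F [-0.4 -0.8 -0.4]
[[318.8946996  258.71400015]
 [319.49053929 227.48215169]]
```

View pics/w6.png

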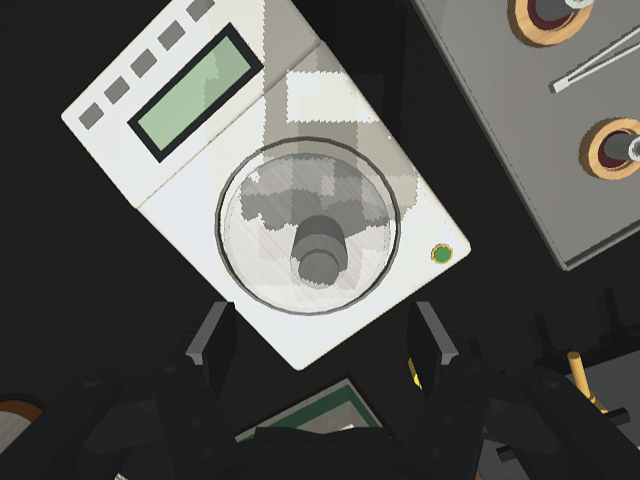

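The 500 g has its knob top at (319,267), with the pan disc around (307,231). Computing the knob's position.

```bash
python3 - <<'E'
from h import *
s,d,T=look("w6b")
print(cast(d,[(319,267)],.151,T)*1000,cast(d,[(319,257)],.134,T)*1000)
for a,b,z in(((299,267),(339,267),.151),((291,257),(348,257),.134)):
    p=cast(d,[a,b],z,T);print(np.linalg.norm(p[0]-p[1]))
im=d["color"];cv2.imwrite("pics/w6c.png",cv2.resize(im[130:320,205:405,::-1],None,fx=3,fy=3,interpolation=cv2.INTER_CUBIC))
E
```

```text
t 12.85 tcp mm [ 555.9 -139.5  217. ] op 70.1 F [-0.1 -0.5 -0.3]
[[ 559.99471225 -142.82534383  151.        ]] [[ 559.94384921 -142.92673728  134.        ]]
0.024092264432048083
0.03679746722166003
```

View pics/w6c.png

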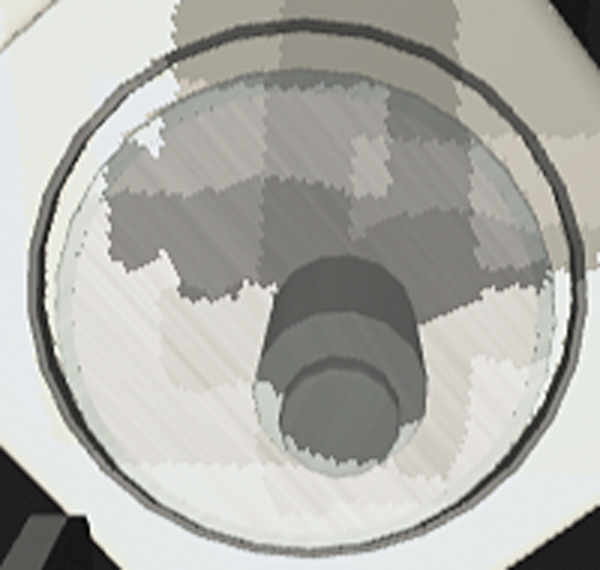

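```bash
python3 - <<'E'
from h import *
s,d,T=look("w6d")
P=np.array([(57,315),(553,305),(300,70),(310,549),(105,165),(110,468),(500,470),(505,170)])/3+[205,130]
X=cast(d,P,.083,T);print("pan",np.round(np.array(circ(X))*1000,1))
E
```

```text
t 12.9 tcp mm [ 555.9 -139.4  217. ] op 70.0 F [ 0.3  0.5 -0.8]
pan [ 560.4 -153.9  130.4]
```

move_arm --plan '[4, -3, -25, 0, 0, 0, 70, 0, 0, -30, 0, 0, 0, 70, 0, 0, -30, 0, 0, 0, 70, 0, 0, -20, 0, 0, 0, 70, 0, 0, -12, 0, 0, 0, 70, 0, 0, 0, 0, 0, 0, 55, 0, 0, 0, 0, 0, 0, 46, 0, 0, 0, 0, 0, 0, 42, 0, 0, 0, 0, 0, 0, 39, 0, 0, 0, 0, 0, 0, 36, 0, 0, 0, 0, 0, 0, 32, 0, 0, 0, 0, 0, 0, 28]' --newtons 50

```text
time: 14.15
eef_pos: [0.5611, -0.1443, 0.1018]
tcp_rot: [0.207, 0.978, -0.0, 0.001]
contact_force: [-1.4, 0.7, 6.6]
opening: 0.43
finger_force: 49.4
```

move_arm --plan '[0, 0, 0, 0, 0, 0, 26, 0, 0, 0, 0, 0, 0, 26, 0, 0, 0, 0, 0, 0, 26]'

```text
time: 14.45
eef_pos: [0.5611, -0.1443, 0.1018]
tcp_rot: [0.207, 0.978, -0.0, 0.001]
contact_force: [-1.1, -0.2, 5.3]
opening: 0.429
finger_force: 49.4
```

The 500 g is gripped. The pan centre is (560.5,-154), diameter fitted 130.4. Carrying the 500 g over.

move_arm --plan '[0, 0, 2, 0, 0, 0, 26, 0, 0, 6, 0, 0, 0, 26, 0, 0, 12, 0, 0, 0, 26, 0, 0, 12, 0, 0, 0, 26, 0, 8, 8, 0, 0, 0, 26, 1, 18, 0, 0, 0, 0, 26, 2, 28, 0, 0, 0, 0, 26, 2, 36, 0, 0, 0, 0, 26, 3, 40, 0, 0, 0, 0, 26, 3, 40, 0, 0, 0, 0, 26, 3, 40, 0, 0, 0, 0, 26, 3, 40, 0, 0, 0, 0, 26]'

```text
time: 15.65
eef_pos: [0.5762, 0.1093, 0.1397]
tcp_rot: [0.207, 0.978, 0.0, -0.001]
contact_force: [0.5, -0.5, -5.8]
opening: 0.424
finger_force: 50.8
```

move_arm --plan '[3, 40, 0, 0, 0, 0, 26, 2, 40, 0, 0, 0, 0, 26, 2, 32, 0, 0, 0, 0, 26, 2, 22, 0, 0, 0, 0, 26, 1, 12, 0, 0, 0, 0, 26, 0, 3, 0, 0, 0, 0, 26, 0, 0, -10, 0, 0, 0, 26, 0, 0, -20, 0, 0, 0, 26, 0, 0, -20, 0, 0, 0, 26, 0, 0, -10, 0, 0, 0, 26, 0, 0, 0, 0, 0, 0, 26, 0, 0, 0, 0, 0, 0, 26]'

```text
time: 16.85
eef_pos: [0.5876, 0.2546, 0.0802]
tcp_rot: [0.207, 0.978, -0.0, 0.0]
contact_force: [-0.4, -0.2, -4.7]
opening: 0.426
finger_force: 50.9
```

```bash
python3 - <<'E'
from h import *
s,d,T=look("w7");print(s["finger_force"]);rests(d,T)
cv2.imwrite("pics/w7c.png",d["color"][130:430,140:520,::-1])
E
```

```text
t 16.85 tcp mm [587.6 254.6  80.2] op 36.4 F [-0.4 -0.2 -4.7]
50.882710218429565
rest px (324, 245) (129, 97) mm [585.  256.6  71.6]
rest px (30, 190) (60, 104) mm [478.6 111.1  57.7]
rest px (167, 47) (100, 94) mm [451.2 231.4  47.5]
```

View pics/w7c.png

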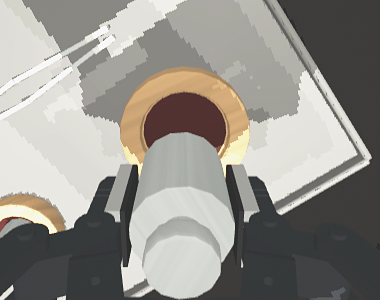

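move_arm --plan '[0, 1, -18, 0, 0, 0, 26, 0, 0, -18, 0, 0, 0, 26, 0, 0, -8, 0, 0, 0, 26, 0, 0, -3, 0, 0, 0, 26, 0, 0, -1.5, 0, 0, 0, 26, 0, 0, -1, 0, 0, 0, 26, 0, 0, -0.5, 0, 0, 0, 26, 0, 0, 0, 0, 0, 0, 26]'

```text
time: 17.7
eef_pos: [0.5877, 0.2563, 0.0306]
tcp_rot: [0.207, 0.978, 0.0, 0.0]
contact_force: [-0.2, 0.8, -4.8]
opening: 0.433
finger_force: 50.9
```

move_arm --plan '[0, 0, -0.7, 0, 0, 0, 26, 0, 0, 0, 0, 0, 0, 26]'

```text
time: 17.9
eef_pos: [0.5873, 0.2562, 0.0295]
tcp_rot: [0.207, 0.978, 0.0, 0.0]
contact_force: [0.5, 0.3, -4.6]
opening: 0.429
finger_force: 50.9
```

move_arm --plan '[0, 0, -0.6, 0, 0, 0, 26, 0, 0, 0, 0, 0, 0, 26]'

```text
time: 18.1
eef_pos: [0.5873, 0.2563, 0.0289]
tcp_rot: [0.207, 0.978, 0.0, 0.0]
contact_force: [0.6, -0.3, -4.3]
opening: 0.429
finger_force: 51.0
```

move_arm --plan '[0, 0, -0.4, 0, 0, 0, 26, 0, 0, 0, 0, 0, 0, 26]'

```text
time: 18.3
eef_pos: [0.5874, 0.2563, 0.0289]
tcp_rot: [0.207, 0.978, 0.0, 0.0]
contact_force: [-1.0, 0.4, -0.2]
opening: 0.428
finger_force: 51.0
```

move_arm --plan '[0, 0, -0.3, 0, 0, 0, 30, 0, 0, 0, 0, 0, 0, 42, 0, 0, 0, 0, 0, 0, 50, 0, 0, 0, 0, 0, 0, 60, 0, 0, 10, 0, 0, 0, 70, 0, 0, 35, 0, 0, 0, 70, 0, 0, 45, 0, 0, 0, 60, 0, 0, 35, 0, 0, 0, 60, -35, -7, 0, 0, 0, 0, 60, -45, -9, 0, 0, 0, 0, 60, -45, -8, 0, 0, 0, 0, 60, -12, -3, 0, 0, 0, 0, 60]'

```text
time: 19.5
eef_pos: [0.4459, 0.2287, 0.1524]
tcp_rot: [0.206, 0.978, -0.001, -0.001]
contact_force: [-0.3, -0.2, -0.6]
opening: 0.7
finger_force: 0.0
```

move_arm --plan '[0, 0, 0, 0, 0, 0, 60, 0, 0, 0, 0, 0, 0, 60]'

```text
time: 19.7
eef_pos: [0.4519, 0.2295, 0.1544]
tcp_rot: [0.207, 0.978, 0.001, 0.002]
contact_force: [0.9, 0.2, 0.3]
opening: 0.704
finger_force: 0.0
```

```bash
python3 - <<'E'
from h import *
s,d,T=look("w8");rests(d,T)
print(proj(d,T,[[.4505,.2293,.043]]))
cv2.imwrite("pics/w8c.png",d["color"][:,:,::-1])
E
```

```text
t 19.7 tcp mm [451.9 229.5 154.4] op 60.1 F [0.9 0.2 0.3]
rest px (160, 230) (95, 71) mm [375.2 106.6 104.8]
rest px (321, 221) (59, 59) mm [448.7 230.5  46.5]
[[319.91442809 234.09171944]]
```

View pics/w8c.png

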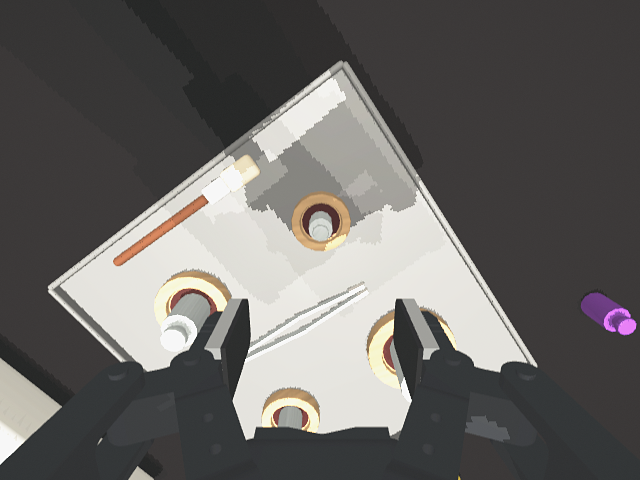

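The 50 g stands at (320,233) in rest_50, where I left it; the 200 g and 500 g stand in their rests. Grasping the 50.

move_arm --plan '[-1, 0, -30, 0, 0, 0, 45, 0, 0, -35, 0, 0, 0, 45, 0, 0, -32, 0, 0, 0, 45, 0, 0, -20, 0, 0, 0, 45, 0, 0, -10, 0, 0, 0, 45, 0, 0, -6, 0, 0, 0, 45, 0, 0, 0, 0, 0, 0, 45, 0, 0, 0, 0, 0, 0, 30, 0, 0, 0, 0, 0, 0, 24, 0, 0, 0, 0, 0, 0, 21, 0, 0, 0, 0, 0, 0, 18]' --newtons 25

```text
time: 20.85
eef_pos: [0.4497, 0.2294, 0.0208]
tcp_rot: [0.207, 0.978, 0.0, 0.001]
contact_force: [0.3, 0.8, 0.9]
opening: 0.211
finger_force: 0.2
```

move_arm --plan '[0, 0, 0, 0, 0, 0, 16, 0, 0, 0, 0, 0, 0, 14, 0, 0, 0, 0, 0, 0, 12, 0, 0, 0, 0, 0, 0, 10, 0, 0, 0, 0, 0, 0, 10, 0, 0, 0, 0, 0, 0, 10]'

```text
time: 21.45
eef_pos: [0.4498, 0.2294, 0.0208]
tcp_rot: [0.207, 0.978, 0.0, 0.0]
contact_force: [-0.4, -0.6, 6.1]
opening: 0.192
finger_force: 24.5
```

move_arm --plan '[0, 0, 3, 0, 0, 0, 10, 0, 0, 7, 0, 0, 0, 10, 0, 0, 20, 0, 0, 0, 10, 0, 0, 40, 0, 0, 0, 10, 0, 0, 40, 0, 0, 0, 10, 8, -15, 0, 0, 0, 0, 10, 11, -40, 0, 0, 0, 0, 10, 11, -40, 0, 0, 0, 0, 10, 11, -40, 0, 0, 0, 0, 10, 11, -40, 0, 0, 0, 0, 10, 11, -40, 0, 0, 0, 0, 10, 11, -40, 0, 0, 0, 0, 10]'

```text
time: 22.65
eef_pos: [0.5231, -0.0274, 0.13]
tcp_rot: [0.207, 0.978, 0.0, -0.0]
contact_force: [1.0, 0.1, 0.0]
opening: 0.198
finger_force: 24.5
```

move_arm --plan '[11, -40, 0, 0, 0, 0, 10, 11, -40, 0, 0, 0, 0, 10, 11, -36, 0, 0, 0, 0, 10, 3, -12, 0, 0, 0, 0, 10, 0, 0, 0, 0, 0, 0, 10, 0, 0, 0, 0, 0, 0, 10, 0, 0, 0, 0, 0, 0, 10]'

```text
time: 23.35
eef_pos: [0.5586, -0.1521, 0.1296]
tcp_rot: [0.206, 0.979, 0.0, -0.001]
contact_force: [-0.1, -0.1, -1.0]
opening: 0.195
finger_force: 24.5
```

```bash
python3 - <<'E'
from h import *
s,d,T=look("w9");print(s["finger_force"])
im=d["color"];c=im[80:360,160:480,::-1];cv2.imwrite("pics/w9c.png",cv2.resize(c,None,fx=2,fy=2))
print(proj(d,T,[[.5604,-.1539,.084]]))
E
```

```text
t 23.35 tcp mm [ 558.6 -152.1  129.6] op 16.6 F [-0.1 -0.1 -1. ]
24.53599065542221
[[319.60195794 276.42509193]]
```

View pics/w9c.png

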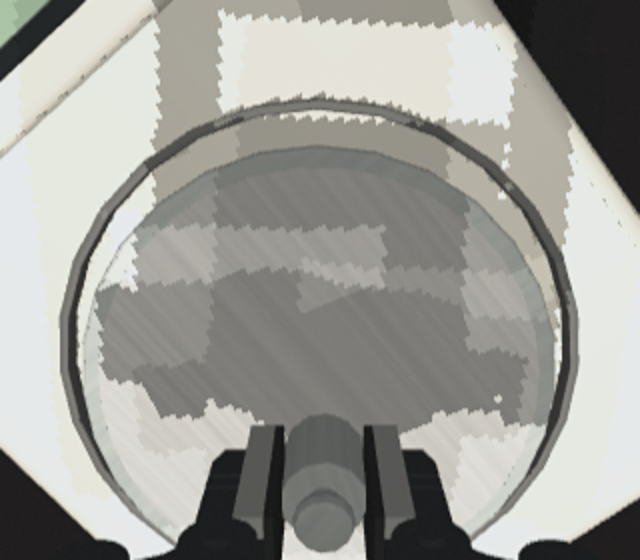

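```bash
python3 - <<'E'
from h import *
s,d,T=look("w9b")
P=np.array([(85,370),(556,345),(318,147),(130,237),(501,225),(200,178),(455,186),(180,541),(484,520)])/2+[160,80]
X=cast(d,P,.083,T);print("pan",np.round(np.array(circ(X))*1000,1))
E
```

```text
t 23.4 tcp mm [ 558.7 -152.2  129.8] op 16.7 F [-0.   0.3 -1. ]
pan [ 559.2 -153.   128.8]
```

move_arm --plan '[1, -1, -12, 0, 0, 0, 10, 0, 0, -12, 0, 0, 0, 10, 0, 0, -6, 0, 0, 0, 10, 0, 0, -2, 0, 0, 0, 10, 0, 0, -1, 0, 0, 0, 10, 0, 0, -0.5, 0, 0, 0, 10, 0, 0, 0, 0, 0, 0, 10]'

```text
time: 24.15
eef_pos: [0.5605, -0.1549, 0.0969]
tcp_rot: [0.207, 0.978, -0.0, 0.0]
contact_force: [-0.8, -0.3, -0.9]
opening: 0.192
finger_force: 24.5
```

move_arm --plan '[0, 0, -0.7, 0, 0, 0, 10, 0, 0, 0, 0, 0, 0, 10]'

```text
time: 24.35
eef_pos: [0.5604, -0.1549, 0.0961]
tcp_rot: [0.207, 0.978, -0.0, 0.0]
contact_force: [-0.0, -0.1, -0.9]
opening: 0.195
finger_force: 24.5
```

move_arm --plan '[0, 0, -0.7, 0, 0, 0, 10, 0, 0, 0, 0, 0, 0, 10]'

```text
time: 24.55
eef_pos: [0.5602, -0.1548, 0.0951]
tcp_rot: [0.207, 0.978, 0.0, -0.0]
contact_force: [-0.3, 0.1, 0.2]
opening: 0.197
finger_force: 24.5
```

move_arm --plan '[0, 0, -0.4, 0, 0, 0, 10, 0, 0, 0, 0, 0, 0, 10]'

```text
time: 24.75
eef_pos: [0.5602, -0.1548, 0.0947]
tcp_rot: [0.207, 0.978, 0.0, -0.0]
contact_force: [-0.5, -0.2, -0.4]
opening: 0.196
finger_force: 24.5
```

move_arm --plan '[0, 0, -0.3, 0, 0, 0, 10, 0, 0, 0, 0, 0, 0, 10]'

```text
time: 24.95
eef_pos: [0.5602, -0.1548, 0.0944]
tcp_rot: [0.207, 0.978, 0.0, -0.0]
contact_force: [0.1, 0.2, -0.5]
opening: 0.194
finger_force: 24.5
```

move_arm --plan '[0, 0.5, -0.4, 0, 0, 0, 10, 0, 0, 0, 0, 0, 0, 10]'

```text
time: 25.15
eef_pos: [0.5602, -0.1542, 0.0939]
tcp_rot: [0.207, 0.978, 0.0, -0.0]
contact_force: [-0.7, -0.5, -0.6]
opening: 0.192
finger_force: 24.5
```

move_arm --plan '[0, 0, -0.3, 0, 0, 0, 10, 0, 0, 0, 0, 0, 0, 10]'

```text
time: 25.35
eef_pos: [0.5603, -0.1543, 0.0939]
tcp_rot: [0.207, 0.978, 0.0, -0.0]
contact_force: [0.1, -0.7, -0.2]
opening: 0.191
finger_force: 24.6
```

move_arm --plan '[0, 0, -0.4, 0, 0, 0, 10, 0, 0, 0, 0, 0, 0, 10]'

```text
time: 25.55
eef_pos: [0.5603, -0.1543, 0.0939]
tcp_rot: [0.207, 0.978, 0.0, -0.0]
contact_force: [-1.8, 1.3, 2.8]
opening: 0.196
finger_force: 24.8
```

Contact. Releasing and backing up.

move_arm --plan '[0, 0, 0, 0, 0, 0, 20, 0, 0, 0, 0, 0, 0, 25, 0, 0, 0, 0, 0, 0, 35, 0, 0, 5, 0, 0, 0, 45, 0, 0, 20, 0, 0, 0, 60, 0, 0, 40, 0, 0, 0, 60, 0, 0, 45, 0, 0, 0, 60, 0, 0, 30, 0, 0, 0, 60, -35, 0, 0, 0, 0, 0, 60, -45, 0, 0, 0, 0, 0, 60, 0, 0, 0, 0, 0, 0, 60, 0, 0, 0, 0, 0, 0, 60]'

```text
time: 26.75
eef_pos: [0.4797, -0.1542, 0.2337]
tcp_rot: [0.207, 0.978, -0.0, 0.001]
contact_force: [1.0, 0.6, 0.3]
opening: 0.7
finger_force: 0.0
```

```bash
python3 - <<'E'
from h import *
from plant import cams
s,d,T=look("w10")
a=cams.read_camera("scene")["color"][150:320,130:480,::-1]
w=d["color"][:,:,::-1]
a=cv2.resize(a,(600,291)); w=cv2.resize(w,(400,300))
im=np.zeros((591,600,3),np.uint8);im[:291]=a;im[291:,:400]=w
cv2.imwrite("pics/final.png",im)
E
```

```text
t 26.75 tcp mm [ 479.7 -154.2  233.7] op 59.8 F [1.  0.6 0.3]
```

View pics/final.png

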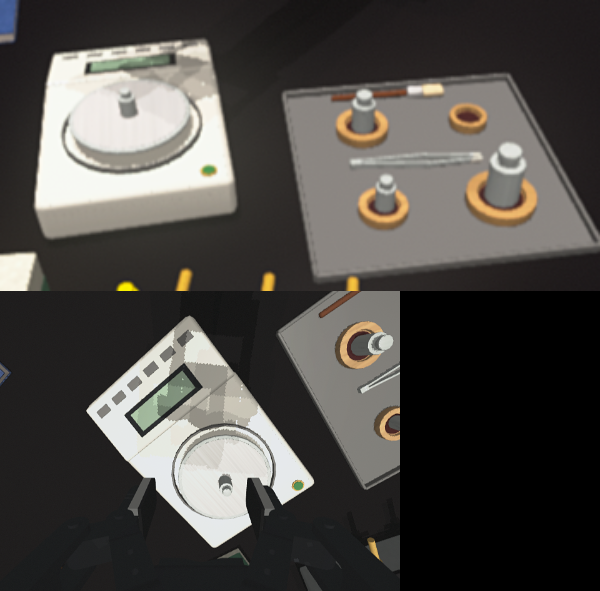

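All as asked: the 50 g stands upright mid-pan at (127,105), the 200 g, 100 g and 500 g stand in their own rests, and rest_50 is empty at (468,118).

```bash
python3 -c "
from plant import order
print(order.sign_off())"
```

```text
the job is handed in; nothing more can be done
None
```

The job is done and handed in at about 27 s of the 109 s allowed: the 500, 200 and 100 g weights stand in their own rests (the 100 g was already there), the 50 g stands upright in the middle of the pan, and its rest is empty.

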